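# Mix the flux bottle on the touch mixer and hold it over the light panel

## Robot

A 7-joint arm with a two-finger parallel gripper is mounted at the origin on the work surface. World frame = base frame: x ahead of the robot, y to its left, z up, the work surface at z = 0. Lengths are in m, angles in rad, forces in N, time in s.
With the tool pointing down it reaches from about 0.425 to 0.925 m from the base axis. Payload 6.8 kg.
Tool frame: the origin (TCP) lies at the very end of the fingers, on their centre line; the grasp point (between the pads) lies 19 mm behind it; z points along the fingers, y is the line along which they close (so a half turn about z gives the same grasp; the last joint's range is limited). The gripper opens to 85 mm and grips with 20 to 120 N. Pads are 22 mm wide; open, the fingers measure 114 mm over their backs; the gripper's body (76 mm by 85 mm) begins 54 mm behind the grasp point. The pads swing forward as they close: fully open they stand 13 mm farther back than shut.
Start: joints at [1.196, 0.477, 0.022, 1.555, -0.011, 1.109, -0.083], TCP at [0.178, -0.651, 0.231] pointing down, gripper open.
Joint ranges: [-2.96, 2.96], [-0.34, 2.1], [-1.41, 1.46], [0.24, 2.44], [-1.37, 4.51], [0.17, 1.92], [-2.96, 2.96]. Speed limits (rad/s): [2.39, 2.39, 3.14, 3.14, 3.14, 3.14, 3.14].

## Interface

Orientations are given as a rotation vector (axis times angle).
In Python, from bench import get_obs, viewer, r gives the robot as it stands. The module is installed in compiled form; this text tells all that it offers.
- The arm moves only by the tool play_rows, never from a script. Its argument "commands" is a list that holds one entry, the list of rows, each a list of 5 numbers: the gripper's target within -1 to 1 (shut at 1, half-way at 0, fully open at -1), then the shift along the tool's x, y, z scaled (see below), then the turn about the tool's z scaled (see below). A call has 1 to 12 rows; each row is the pose to reach, as a shift and turn from the pose commanded when the call began, along the tool's axes at that moment; what a row does not reach only later rows make up. The controller multiplies each number of a shift by 0.2 m and each number of a turn by pi/2 rad. A row lasts 1/12 s, in which the tool goes at most 41.7 mm and 7.16 degrees, less where a joint would pass 70% of its speed; a pose out of reach is approached as far as the arm can. A call with a number of a shift or a turn outside -1 to 1 is refused whole. A call with a gripper value outside its range is refused whole. The fingers move at their own pace and stop on an object; "grip_force" is the grip in N (left out, the last holds). Time passes only in rows, so rows that repeat a pose let the fingers close. It gives the time, the measured TCP pose, the force, the opening and the grip force at its end, in the units of the state.
- get_obs(): the state, without advancing time (a new reading comes with each control period).
- viewer.grab_frame(name): name is "scene" or "side" or "wrist"; returns a dict with "pixels" (480x640x3 uint8, red, green, blue), "fovy" (degrees; the focal length in pixels is half the picture's height over the tangent of half this angle, whatever the lens; pixels are square), "cx", "cy" (the principal point, pixels), "world_to_cam" (4x4, takes a point from world to camera coordinates); the wrist camera has in their place "hand_eye" (4x4, takes a point from camera to tool coordinates, whose origin is the TCP and whose axes are the flange's). Camera axes: x right, y up, looking along -z (the intrinsics and any distortion apply to the point x, -y, -z); pixel columns grow to the right and rows downward; lengths in m; the calibration is good to about 2 mm. A picture is of the moment at which its call begins: read the wrist's pose just before it. There is no depth.
- r.hand_in(): hands the job in; it is judged then, once.
Trained networks look in a picture, given as the dict that the camera call returned (one of the last four; its "shot" number tells which), for a name from the list of things; names that differ only in an ending like _2 or _b are one class to them, and where a whole thing is asked for, a point or a joint stands for the part that bears it (a point fixed in the world has none). Each returns a list of dicts, best first, with "score" (0 to 1); they miss things now and then, are a little off and sometimes report something else, mostly with a low value. They report only what shows in the picture. A call takes as long as a camera call. They do not tell look-alikes from the thing itself.
- viewer.trace(picture, thing): "pixels" (480x640 bool, what is visible of it) and "rect" ([left, top, right, bottom] in pixels, round what is visible of it).
The state is a dict: "clock": time; "joints": joint angles; "qvel": joint speeds; "tau": joint torques, N m; "tcp_pos": TCP position; "orientation": TCP orientation; "contact_force": force on the tool from outside, world axes, zero at the start; "moment": the same for the moment, N m; "grip_width": finger opening in m; "gripper_force": force on a finger pad.
Only numpy, scipy, OpenCV 4.12 (cv2) and the standard library are available. Lean on these libraries where they do the work, as an engineer would, in place of code of your own. Each camera call takes 0.05 s, during which the arm holds its last target. There are 200 camera calls.

## Task

Take the red-capped flux bottle from the tray, stand it squarely on the middle of the mixer's rubber pad and, still gripping it, press the pad fully down and keep it down for two seconds so that the flux gets mixed. Then lift the bottle clear, carry it over the middle of the light panel and hold it there upright and steady in the air for inspection, its underside about 10 cm above the panel, for at least three seconds; finish while still holding it there, without putting it down or letting go. Keep the bottle upright throughout, and leave the green-capped bottle, the multimeter and the screwdriver where they are.

Things in the scene. Friction and masses are not known exactly. Their poses are not given: they have to be found in the camera images.
- flux: The flux bottle, the thing to handle: a small closed round amber glass bottle with a white paper label and a RED cap. 84 mm tall; straight round body 42 mm in diameter from the underside up to 58 mm, then a shoulder up to 66 mm and a cap 28 mm in diameter up to 84 mm. About 80 to 155 g. Origin: centre of its underside; z axis up along the bottle.
- cleaner: A bystander: a bottle of the same shape and size with a GREEN cap, standing in the same tray, about 100 mm from the flux bottle along the tray's y axis (either may be at either end). Origin: centre of its underside.
- tray: Low grey open tray, fixed to the desk, 100 mm (its x) by 200 mm (its y), rim 12 mm high, walls 4 mm, floor 4 mm thick, in which the two bottles stand in a row along its y axis. Origin: centre of its underside on the desk; z up.
- mixer: Touch mixer, fixed: a white housing 115 mm (its x) by 130 mm (its y), 64 mm high, with a grey collar 86 mm across up to 72 mm and, above it, a round black rubber pad 72 mm in diameter at the middle. Origin: centre of its underside on the desk; z up.
- pad_top (a point): Centre of the top face of the mixer's rubber pad; 90 mm above the desk when the pad is up, 80 mm when it is fully pressed. It moves with the pad.
- mixer_pad (a joint): Travel of the mixer's sprung rubber pad in m: 0 when up, 0.010 when fully depressed against its stop. It starts to give at about 3 N and needs about 10 N to reach the stop; it springs back up when let go. The weight of the bottle alone does not press it.
- light_panel: Flat light panel, fixed: glowing white face in an aluminium frame, 130 mm (its x) by 170 mm (its y), 10 mm thick. Origin: centre of its underside on the desk; z up.
- panel_top (a point): Centre of the top face of the light panel, 10 mm above the desk; z up.
- multimeter: A bystander: red hand-held multimeter lying on its back, 190 mm (its x) by 88 mm (its y), 50 mm high over its dial. Origin: centre of its underside.
- screwdriver: A bystander: a screwdriver 200 mm long and 26 mm thick at the handle, lying on the desk along its own x axis, beyond the work as seen from the robot. Origin: on its underside.
Things that resemble listed ones, but are neither listed nor needed, are in the scene too. Of the things that look like the tray, the smaller one is meant.

How it is judged:
By the outcome, as a careful person would: the job done as asked, in the order asked, and still so for the second after the job is handed in, while the arm keeps its last pose, push and grip.
It also fails if it takes over 64 s, if anything falls off the work surface, if the arm or the gripper's body presses on something with over 40 N, if the wrist force passes 120 N, or if a joint passes its speed limit or range.

## Working session

There is one attempt and no reset: what is moved stays moved. The work goes in short steps, Python scripts to look and compute and a tool call to move; the robot and the scene stay as the last step left them, time stands still between calls to the robot, and variables do not carry over. Pictures are saved under pics/ and viewed, at most 10 in all, crops included, and the job is handed in when it is done.

Besides the shell and the picture viewer there is one more tool, called after "Request:" as name(argument=value, ...), one argument or row to a line, values as JSON. play_rows: Moves the arm, as the interface text tells. Shifts and turns lie within -1 to 1; 1 stands for 0.2 m of shift or pi/2 rad of turn. Its arguments: {"type":"object","properties":{"commands":{"type":"array","items":{"type":"array","items":{"type":"array","items":{"type":"number","minimum":-1,"maximum":1}}}},"grip_force":{"type":"number"}},"required":["commands"]}

```bash
mkdir -p pics
cat > h.py <<'E'
import numpy as np, cv2
from bench import get_obs, viewer, r
from scipy.spatial.transform import Rotation as R
def save(p,n): cv2.imwrite('pics/'+n,p['pixels'][:,:,::-1])
def pose():
    o=get_obs(); T=np.eye(4); T[:3,:3]=R.from_rotvec(o['orientation']).as_matrix(); T[:3,3]=o['tcp_pos']; return T
def c2w(p,T=None):
    return T@np.array(p['hand_eye']) if 'hand_eye' in p else np.linalg.inv(np.array(p['world_to_cam']))
def ray(p,u,v,z,T=None):
    f=240/np.tan(np.radians(p['fovy'])/2); C=c2w(p,T)
    d=C[:3,:3]@np.array([(u-p['cx'])/f,-(v-p['cy'])/f,-1]); o=C[:3,3]
    return o+d*(z-o[2])/d[2]
def proj(p,X,T=None):
    f=240/np.tan(np.radians(p['fovy'])/2); q=np.linalg.inv(c2w(p,T))@np.append(X,1)
    return p['cx']-f*q[0]/q[2], p['cy']+f*q[1]/q[2]
E
python3 - <<'E'
from h import *
o=get_obs(); print({k:np.round(v,3) for k,v in o.items()})
a=viewer.grab_frame('scene'); b=viewer.grab_frame('side')
save(a,'scene.png'); save(b,'side.png')
print([k for k in a], a['fovy'],a['cx'],a['cy'])
for n,p in(('scene',a),('side',b)):
  for t in['flux','cleaner','tray','mixer','mixer_pad','light_panel','multimeter','screwdriver']:
    print(n,t,[(round(d['score'],2),np.round(d['rect']).tolist()) for d in viewer.trace(p,t)])
E
```

```text
{'clock': np.float64(0.0), 'joints': array([ 1.196,  0.478,  0.022,  1.556, -0.011,  1.109, -0.083]), 'qvel': array([-0.001,  0.001, -0.   ,  0.001,  0.002,  0.   , -0.001]), 'tau': array([-1.0000e-03, -5.9644e+01,  1.6080e+00, -2.8119e+01,  1.2000e-02,
        9.0000e-03, -0.0000e+00]), 'tcp_pos': array([ 0.178, -0.651,  0.23 ]), 'orientation': array([-3.112e+00, -4.180e-01,  1.000e-03]), 'contact_force': array([0.603, 0.002, 0.168]), 'moment': array([-0.012, -0.021,  0.013]), 'gripper_force': np.float64(0.0), 'grip_width': np.float64(0.086)}
['pixels', 'fovy', 'cx', 'cy', 'world_to_cam', 'shot'] 50.89498427303211 328.0328117671511 226.23798253172595
scene flux [(0.91, [168.0, 241.0, 192.0, 272.0]), (0.27, [299.0, 230.0, 381.0, 281.0])]
scene cleaner [(0.84, [220.0, 234.0, 243.0, 268.0])]
scene tray [(0.84, [175.0, 117.0, 290.0, 163.0]), (0.69, [163.0, 235.0, 253.0, 284.0])]
scene mixer [(0.91, [410.0, 232.0, 490.0, 307.0])]
scene mixer_pad [(0.89, [438.0, 244.0, 476.0, 275.0]), (0.41, [374.0, 331.0, 392.0, 436.0])]
scene light_panel [(0.69, [301.0, 231.0, 381.0, 282.0])]
scene multimeter [(0.65, [190.0, 305.0, 274.0, 412.0])]
scene screwdriver [(0.96, [373.0, 328.0, 390.0, 435.0])]
side flux [(0.89, [368.0, 187.0, 381.0, 215.0])]
side cleaner [(0.76, [353.0, 202.0, 364.0, 232.0])]
side tray [(0.72, [452.0, 230.0, 480.0, 286.0]), (0.68, [338.0, 209.0, 398.0, 238.0]), (0.18, [221.0, 259.0, 252.0, 281.0])]
side mixer [(0.94, [201.0, 258.0, 275.0, 317.0]), (0.25, [224.0, 258.0, 255.0, 281.0])]
side mixer_pad [(0.57, [221.0, 259.0, 251.0, 282.0])]
side light_panel [(0.63, [282.0, 243.0, 355.0, 285.0])]
side multimeter [(0.63, [267.0, 187.0, 322.0, 223.0])]
side screwdriver [(0.56, [196.0, 225.0, 228.0, 251.0])]
```

View pics/scene.png

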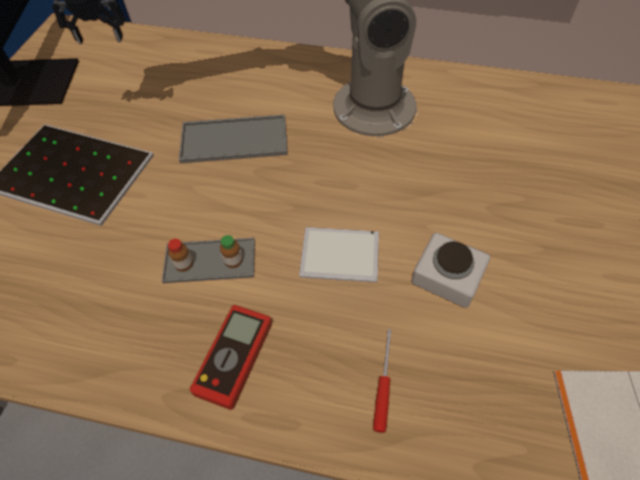

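View pics/side.png

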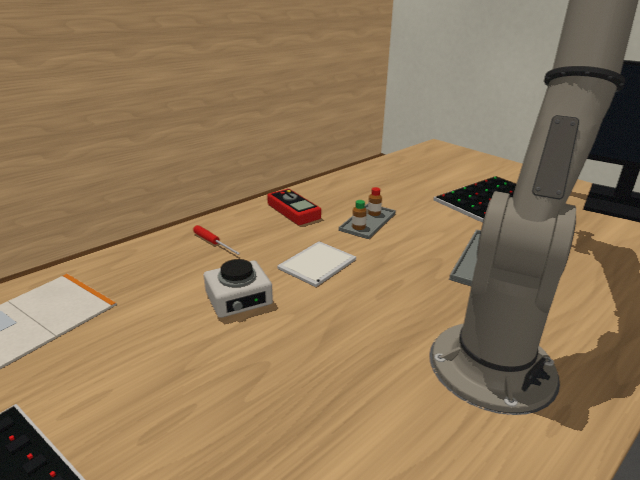

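Run:
```python
from h import *
p=viewer.grab_frame('scene')
im=p['pixels'][215:315,150:500]; 
cv2.imwrite('pics/crop1.png',cv2.resize(im,None,fx=2.28,fy=2.28,interpolation=cv2.INTER_CUBIC)[:,:,::-1])
def show(t,z,part=0):
  for d in viewer.trace(p,t)[:2]:
    m=d['pixels']; v,u=np.nonzero(m); print(t,round(d['score'],2),np.round(ray(p,u.mean(),v.mean(),z),3), cv2.minAreaRect(np.c_[u,v].astype(np.float32)))
for t,z in(('flux',.046),('cleaner',.046),('tray',.006),('mixer_pad',.088),('mixer',.05),('light_panel',.01),('multimeter',.02),('screwdriver',.013)): show(t,z)
print(c2w(p)[:3,3]); q=viewer.grab_frame('side'); print(c2w(q)[:3,3])
```

```text
flux 0.95 [ 0.6   -0.33   0.046] ((179.40000915527344, 254.80003356933594), (35.77708435058594, 21.466251373291016), 63.43495178222656)
cleaner 0.92 [ 0.569 -0.225  0.046] ((230.50001525878906, 250.99998474121094), (35.10127639770508, 20.55480194091797), 71.56504821777344)
tray 0.89 [ 0.584 -0.273  0.006] ((208.00393676757812, 260.07672119140625), (41.89366149902344, 94.1327133178711), 87.0643310546875)
tray 0.75 [ 0.202 -0.347  0.006] ((232.4619140625, 138.46701049804688), (42.46324157714844, 109.720458984375), 85.91438293457031)
mixer_pad 0.96 [0.512 0.246 0.088] ((455.5, 257.0), (32.0, 35.0), 90.0)
mixer_pad 0.62 [0.823 0.144 0.088] ((384.08795166015625, 381.0546875), (14.125062942504883, 102.76561737060547), 5.314545154571533)
mixer 0.76 [0.519 0.245 0.05 ] ((449.7738037109375, 269.08856201171875), (66.42140197753906, 58.97761917114258), 23.629377365112305)
light_panel 0.56 [0.506 0.006 0.01 ] ((339.7772216796875, 254.42591857910156), (77.4034194946289, 50.78560256958008), 3.4682295322418213)
light_panel 0.42 [ 0.587 -0.271  0.01 ] ((208.01361083984375, 260.7179260253906), (41.23204803466797, 94.50310516357422), 86.42366790771484)
multimeter 0.66 [ 0.787 -0.153  0.02 ] ((231.15000915527344, 355.8414306640625), (49.243003845214844, 103.99382781982422), 24.3764705657959)
multimeter 0.2 [0.5   0.249 0.02 ] ((450.23199462890625, 269.10308837890625), (65.48983001708984, 58.07780456542969), 23.96249008178711)
screwdriver 0.96 [0.808 0.147 0.013] ((383.89605712890625, 385.03961181640625), (13.930521011352539, 94.62803649902344), 5.7105937004089355)
[1.0987474  0.12003559 0.96800501]
[-0.27804846  0.74001676  0.67276788]
```

The candidates for the flux bottle are the red-capped bottle at scene (179,255) and the green-capped one at (231,251). The red caps and handles elsewhere belong to the multimeter and the screwdriver. I choose (179,255). The side view agrees: red cap at (376,191), green cap at (360,204). Of the two grey trays, the smaller one, at (208,260), holds the bottles.

View pics/crop1.png

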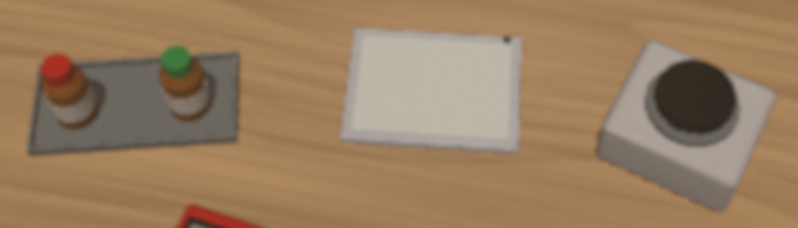

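Request:
play_rows(
  commands=[
    [[-1,0.25,-0.1,0,0],[-1,0.5,-0.2,0,0],[-1,0.75,-0.3,0,0],[-1,1,-0.4,0,0],[-1,1,-0.4,0,0],[-1,1,-0.4,0,0],[-1,1,-0.4,0,0],[-1,1,-0.4,0,0]],
  ],
)

```text
clock: 2.07
tcp_pos: [0.3502, -0.521, 0.2314]
orientation: [3.113, 0.42, -0.0]
contact_force: [-0.7, 0.6, 0.2]
grip_width: 0.0853
gripper_force: 0.0
```

The crop confirms it: the red-capped amber bottle is at crop (57,68), the green-capped one at (176,60) beside it in the small tray. The panel centre is near (431,90) and the black pad near (694,97).

Request:
play_rows(
  commands=[
    [[-1,0.2,-0.08,0,0],[-1,0.4,-0.16,0,0],[-1,0.6,-0.24,0,0],[-1,0.8,-0.32,0,0],[-1,1,-0.4,0,0],[-1,1,-0.4,0,0],[-1,1,-0.4,0,0]],
  ],
)

```text
clock: 2.65
tcp_pos: [0.5241, -0.3891, 0.2311]
orientation: [-3.112, -0.425, -0.002]
contact_force: [-1.2, -0.6, 0.0]
grip_width: 0.0852
gripper_force: 0.0
```

Request:
play_rows(
  commands=[
    [[-1,0,0,0,-0.08],[-1,0,0,0,-0.16],[-1,0,0,0,-0.24],[-1,0,0,0,-0.32],[-1,0,0,0,-0.4],[-1,0,0,0,-0.48],[-1,0,0,0,-0.56],[-1,0,0,0,-0.64],[-1,0,0,0,-0.72],[-1,0,0,0,-0.8],[-1,0,0,0,-0.8],[-1,0,0,0,-0.8]],
  ],
)

```text
clock: 3.65
tcp_pos: [0.5197, -0.3938, 0.2311]
orientation: [-2.281, -2.16, 0.002]
contact_force: [-0.6, 0.7, 0.1]
grip_width: 0.0855
gripper_force: 0.0
```

Request:
play_rows(
  commands=[
    [[-1,0,0,0,-0.08],[-1,0,0,0,-0.16],[-1,0,0,0,-0.2],[-1,0,0,0,-0.2]],
  ],
)

```text
clock: 3.98
tcp_pos: [0.5207, -0.3926, 0.2311]
orientation: [-1.91, -2.494, 0.001]
contact_force: [1.3, 0.3, -0.2]
grip_width: 0.0855
gripper_force: 0.0
```

Run:
```python
from h import *
T=pose(); p=viewer.grab_frame('wrist'); save(p,'w1.png'); print(np.round(T,3)); print(np.round(p['hand_eye'],3), get_obs()['joints'].round(2))
for t,z in(('flux',.05),('cleaner',.05),('tray',.006)):
  for d in viewer.trace(p,t)[:2]:
    v,u=np.nonzero(d['pixels']); print(t,round(d['score'],2),d['rect'],np.round(ray(p,u.mean(),v.mean(),z,T),3))
```

```text
[[-0.261  0.965 -0.001  0.521]
 [ 0.965  0.261 -0.    -0.393]
 [-0.    -0.001 -1.     0.231]
 [ 0.     0.     0.     1.   ]]
[[ 0.001  0.963  0.27   0.068]
 [ 1.    -0.001  0.001  0.   ]
 [ 0.001  0.27  -0.963 -0.142]
 [ 0.     0.     0.     1.   ]] [ 0.85  0.47 -0.42  1.59  0.21  1.12  0.64]
flux 0.71 [386.3, 158.2, 448.1, 208.5] [ 0.598 -0.331  0.05 ]
cleaner 0.59 [392.2, 12.6, 456.4, 85.6] [ 0.568 -0.227  0.05 ]
tray 0.96 [350.3, 4.9, 464.2, 218.5] [ 0.571 -0.272  0.006]
tray 0.71 [0.0, 0.3, 120.7, 228.1] [ 0.237 -0.374  0.006]
```

Request:
play_rows(
  commands=[
    [[-1,0.06,0.15,0,0],[-1,0.13,0.3,0,0],[-1,0.19,0.46,0,0],[-1,0.19,0.46,0,0],[-1,0.19,0.46,0,0],[-1,0.19,0.46,0,0]],
  ],
)

```text
clock: 4.68
tcp_pos: [0.6, -0.3309, 0.2311]
orientation: [-1.908, -2.496, 0.002]
contact_force: [-0.6, -0.9, 0.7]
grip_width: 0.0857
gripper_force: 0.0
```

Run:
```python
from h import *
T=pose(); p=viewer.grab_frame('wrist'); save(p,'w2.png'); print(np.round(T[:3,3],4))
for t in('flux','cleaner'):
  for d in viewer.trace(p,t)[:2]:
    v,u=np.nonzero(d['pixels']); print(t,round(d['score'],2),d['rect'],np.round(ray(p,u.mean(),v.mean(),.05,T),3))
hsv=cv2.cvtColor(p['pixels'],cv2.COLOR_RGB2HSV)
m=(((hsv[...,0]<6)|(hsv[...,0]>174))&(hsv[...,1]>170)&(hsv[...,2]>90)).astype('u1')
n,l,s,c=cv2.connectedComponentsWithStats(m)
for i in range(1,n):
  if s[i,4]>150: print('red',s[i],c[i].round(1),np.round(ray(p,*c[i],.084,T),4))
for q in (proj(p,T[:3,3]*[1,1,0]+[0,0,.088],T),): print('axis at cap height px',q)
```

```text
[ 0.6    -0.3309  0.2311]
flux 0.75 [294.9, 196.1, 340.6, 246.6] [ 0.599 -0.33   0.05 ]
cleaner 0.85 [292.4, 66.0, 336.6, 125.5] [ 0.568 -0.226  0.05 ]
red [ 443    0  197  166 5533] [516.6  88.6] [ 0.7185 -0.184   0.084 ]
red [519   0 121  62 900] [582.   28.3] [ 0.748  -0.1334  0.084 ]
red [302 211  32  35 867] [317.7 228.3] [ 0.5998 -0.331   0.084 ]
axis at cap height px (np.float64(318.04750307985677), np.float64(229.24862777067827))
```

View pics/w2.png

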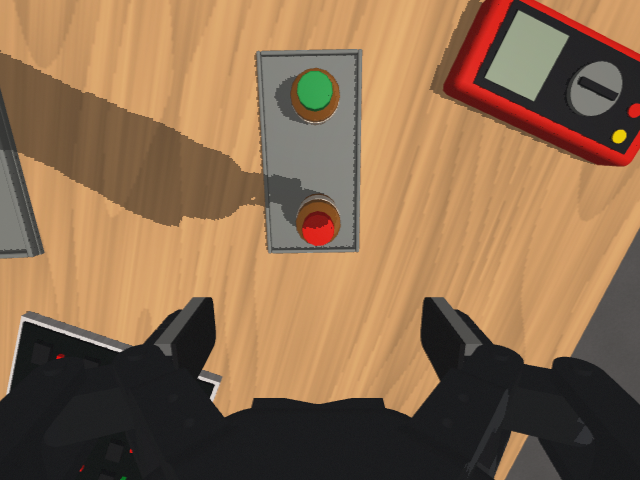

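The wrist view shows the red cap at (318,228), on the tool axis (318,229), with the green cap at (315,90). The fingers straddle the tray's x direction. I'll descend and grip.

Request:
play_rows(
  commands=[
    [[-1,0,0,0.15,0],[-1,0,0,0.3,0],[-1,0,0,0.45,0],[-1,0,0,0.6,0],[-1,0,0,0.7,0],[-1,0,0,0.78,0],[-1,0,0,0.85,0],[-1,0,0,0.9,0],[-1,0,0,0.9,0],[-1,0,0,0.9,0]],
  ],
)

```text
clock: 5.67
tcp_pos: [0.6003, -0.3308, 0.0515]
orientation: [-1.907, -2.496, 0.0]
contact_force: [0.6, -0.5, 0.7]
grip_width: 0.0854
gripper_force: 0.0
```

Request:
play_rows(
  commands=[
    [[-1,0,0,0.05,0],[-1,0,0,0.1,0],[-1,0,0,0.135,0],[-1,0,0,0.135,0],[-1,0,0,0.135,0]],
  ],
)

```text
clock: 6.08
tcp_pos: [0.5999, -0.3302, 0.0236]
orientation: [-1.905, -2.496, 0.0]
contact_force: [-0.3, 0.2, 0.9]
grip_width: 0.0853
gripper_force: 0.0
```

Request:
play_rows(
  commands=[
    [[-0.5,0,0,0,0],[-0.2,0,0,0,0],[0,0,0,0,0],[0.1,0,0,0,0],[0.3,0,0,0,0],[0.6,0,0,0,0],[1,0,0,0,0],[1,0,0,0,0],[1,0,0,0,0],[1,0,0,0,0],[1,0,0,0,0],[1,0,0,0,0]],
  ],
  grip_force=50,
)

```text
clock: 7.08
tcp_pos: [0.6009, -0.3307, 0.025]
orientation: [1.906, 2.496, 0.0]
contact_force: [-0.2, 0.3, 5.8]
grip_width: 0.041
gripper_force: 50.8
```

Request:
play_rows(
  commands=[
    [[1,0,0,-0.05,0],[1,0,0,-0.15,0],[1,0,0,-0.3,0],[1,0,0,-0.45,0],[1,0,0,-0.6,0],[1,0,0,-0.75,0],[1,0,0,-0.85,0],[1,0,0,-0.9,0],[1,0,0,-0.9,0],[1,0,0,-0.9,0]],
  ],
)

```text
clock: 7.92
tcp_pos: [0.5998, -0.3303, 0.2036]
orientation: [-1.906, -2.496, 0.001]
contact_force: [0.5, 0.0, -1.2]
grip_width: 0.0408
gripper_force: 50.6
```

Run:
```python
from h import *
T=pose(); p=viewer.grab_frame('wrist'); save(p,'w3.png'); print(np.round(T,4), get_obs()['grip_width'],get_obs()['contact_force'])
q=viewer.grab_frame('side'); save(q,'s3.png')
for t in('flux','cleaner'):
  for n,P in(('w',p),('s',q)):
    for d in viewer.trace(P,t)[:1]: print(n,t,d['score'],d['rect'])
b=T[:3,3]+[0,0,-.021]; print('expect side base/top',proj(q,b),proj(q,b+[0,0,.084]),'wrist top',proj(p,b+[0,0,.084],T))
s=viewer.grab_frame('scene'); C=viewer.trace(s,'mixer_pad')[0]; v,u=np.nonzero(C['pixels'])
# top face of pad in two views
for P in(s,q):
  g=cv2.cvtColor(P['pixels'],cv2.COLOR_RGB2GRAY)
  d=viewer.trace(P,'mixer_pad')[0]; l,t,rr,bb=map(int,d['rect']); m=np.zeros_like(g); m[t-4:bb+5,l-4:rr+5]=(g[t-4:bb+5,l-4:rr+5]<70)
  cs,_=cv2.findContours(m,0,1); c=max(cs,key=cv2.contourArea); e=cv2.fitEllipse(c); print('pad',d['score'],d['rect'],np.round(e[0],1),np.round(e[1],1),ray(P,*e[0],.086).round(4))
  d=viewer.trace(P,'light_panel')[0]; r4=cv2.approxPolyDP(cv2.convexHull(np.argwhere(d['pixels'])[:,::-1].astype(np.int32)),6,True)[:,0]
  print('panel',d['score'],[ray(P,*x,.01).round(3)[:2].tolist() for x in r4])
```

```text
[[-2.636e-01  9.646e-01 -1.000e-03  5.998e-01]
 [ 9.646e-01  2.636e-01  2.000e-04 -3.303e-01]
 [ 5.000e-04 -9.000e-04 -1.000e+00  2.036e-01]
 [ 0.000e+00  0.000e+00  0.000e+00  1.000e+00]] 0.04123687453497807 [ 0.01152112  0.1714702  -1.19391954]
w flux 0.67 [258.8, 251.9, 376.2, 409.7]
s flux 0.82 [371.1, 131.9, 383.9, 160.7]
w cleaner 0.87 [288.0, 61.4, 338.0, 124.2]
s cleaner 0.89 [350.7, 200.6, 366.8, 230.9]
expect side base/top (np.float64(378.08874308135273), np.float64(158.56473392126603)) (np.float64(380.1927936852105), np.float64(131.01968019953574)) wrist top (np.float64(317.03187790565875), np.float64(404.74131954994067))
pad 0.97 [435.7, 243.1, 476.1, 276.2] [454.2 257.3] [30.1 34.3] [0.511  0.2447 0.086 ]
panel 0.7 [[0.433, 0.08], [0.556, 0.095], [0.577, -0.069], [0.453, -0.088]]Traceback (most recent call last):
  File "<stdin>", line 12, in <module>
IndexError: list index out of range
```

View pics/w3.png

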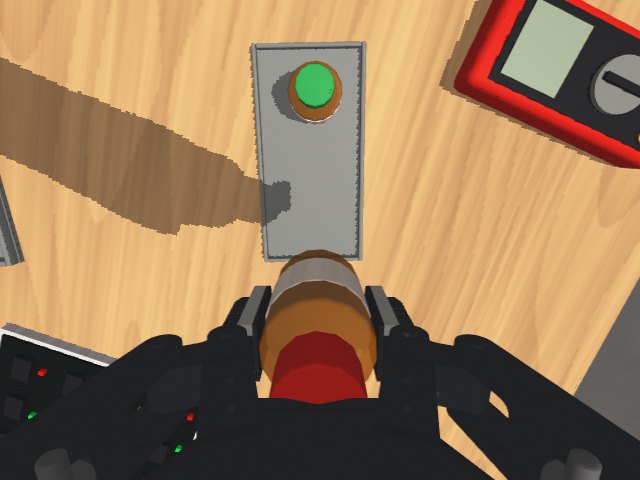

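The bottle is held centrally and upright, with the red cap at (318,370). The tray spot is empty and the green bottle is untouched at (315,90). Now I'll carry it towards the mixer and stop about 10 cm short for a close look.

Request:
play_rows(
  commands=[
    [[1,0.05,0.01,0,0],[1,0.18,0.03,0,0],[1,0.34,0.05,0,0],[1,0.5,0.08,0,0],[1,0.67,0.1,0,0],[1,0.84,0.12,0,0],[1,1,0.14,0,0]],
  ],
)

```text
clock: 9.05
tcp_pos: [0.574, -0.1273, 0.2046]
orientation: [1.905, 2.498, 0.001]
contact_force: [0.7, 0.2, -1.0]
grip_width: 0.0408
gripper_force: 50.6
```

Request:
play_rows(
  commands=[
    [[1,0.17,0.03,0,0],[1,0.34,0.05,0,0],[1,0.5,0.08,0,0],[1,0.67,0.1,0,0],[1,0.84,0.12,0,0],[1,1,0.14,0,0]],
  ],
)

```text
clock: 9.55
tcp_pos: [0.5479, 0.0728, 0.2047]
orientation: [1.905, 2.498, 0.001]
contact_force: [0.2, 0.7, -1.0]
grip_width: 0.0408
gripper_force: 50.6
```

Request:
play_rows(
  commands=[
    [[1,0.15,0.02,0,0],[1,0.28,0.04,0,0],[1,0.36,0.05,0,0],[1,0.4,0.05,0,0],[1,0.4,0.05,0,0],[1,0.4,0.05,0,0],[1,0.4,0.05,0,0]],
  ],
)

```text
clock: 10.13
tcp_pos: [0.5378, 0.1482, 0.2041]
orientation: [1.909, 2.495, -0.001]
contact_force: [-0.3, -0.3, -1.3]
grip_width: 0.0406
gripper_force: 50.6
```

```bash
cat > pad.py <<'E'
from h import *
T=pose(); p=viewer.grab_frame('wrist'); save(p,'w4.png'); print(np.round(T[:3],4), get_obs()['joints'].round(2))
for d in viewer.trace(p,'mixer_pad')[:2]:
  c=max(cv2.findContours(d['pixels'].astype('u1'),0,1)[0],key=cv2.contourArea); e=cv2.fitEllipse(c)
  print(round(d['score'],2),d['rect'],np.round(e[0],1),np.round(e[1],1)); X=ray(p,*e[0],.09,T)
  print(X.round(4),'tool delta',(T[:3,:3].T@(X-T[:3,3])).round(4))
E
python3 pad.py
```

```text
[[-2.615e-01  9.652e-01 -1.000e-04  5.378e-01]
 [ 9.652e-01  2.615e-01 -1.100e-03  1.482e-01]
 [-1.100e-03 -4.000e-04 -1.000e+00  2.041e-01]] [ 0.1   0.38 -0.6   1.84  0.25  1.01 -0.34]
0.82 [266.1, 39.4, 367.5, 150.4] [316.5  93.9] [102. 110.]
[0.51   0.2466 0.09  ] tool delta [ 0.1024 -0.001   0.114 ]
```

View pics/w4.png

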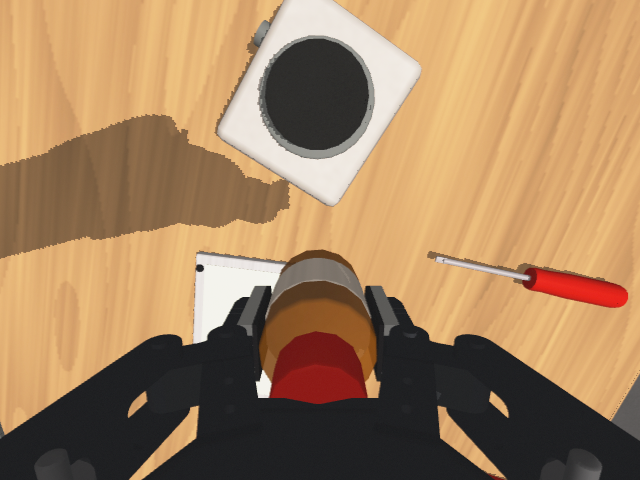

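The close look puts the pad centre at (316,94), world (0.510, 0.2466), matching the scene view. The screwdriver is clear of it, at around (540,280).

Request:
play_rows(
  commands=[
    [[1,0.08,0,0,0],[1,0.2,0,0,0],[1,0.33,0,0,0],[1,0.44,0,0,0],[1,0.51,0,0,0],[1,0.51,0,0.03,0],[1,0.51,0,0.1,0],[1,0.51,0,0.2,0],[1,0.51,0,0.28,0],[1,0.51,0,0.33,0],[1,0.51,0,0.36,0],[1,0.51,0,0.36,0]],
  ],
  grip_force=80,
)

```text
clock: 11.23
tcp_pos: [0.5104, 0.2469, 0.131]
orientation: [-1.907, -2.495, 0.004]
contact_force: [-1.3, 0.1, -1.2]
grip_width: 0.0404
gripper_force: 80.6
```

Run:
```python
from h import *
T=pose(); print(T[:3,3].round(4),get_obs()['contact_force'].round(2))
s=viewer.grab_frame('scene'); q=viewer.grab_frame('side')
cv2.imwrite('pics/m5.png',np.hstack([cv2.resize(s['pixels'][180:320,380:520],(390,390)),cv2.resize(q['pixels'][180:320,170:310],(390,390))])[:,:,::-1])
b=T[:3,3]+[0,0,-.021]
for P in(s,q):
  print('exp base,top',np.round(proj(P,b),1),np.round(proj(P,b+[0,0,.084]),1),[ (d['score'],d['rect']) for d in viewer.trace(P,'flux')[:1]])
```

```text
[0.5104 0.2469 0.131 ] [-1.26  0.13 -1.23]
exp base,top [457.7 250.9] [466.5 226.7] [(0.76, [445.8, 225.5, 461.6, 259.1])]
exp base,top [235.4 258.4] [232.7 224.8] [(0.87, [224.6, 223.1, 244.1, 262.1])]
```

View pics/m5.png

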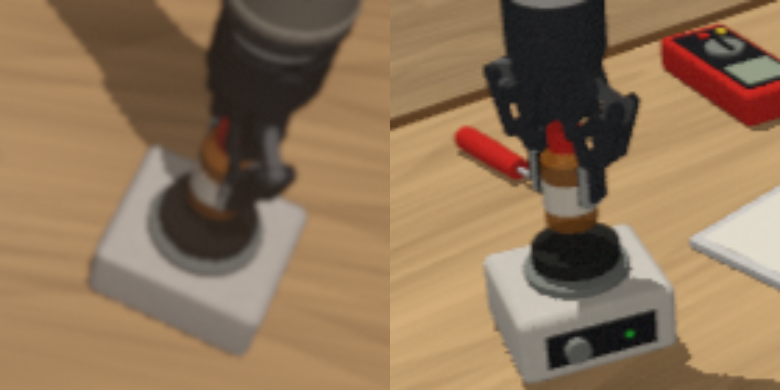

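The bottle hangs upright over the pad, about 2 cm above it, at (210,190) in the left half and (570,200) in the right half. I'll lower it in small steps, watching the force.

Request:
play_rows(
  commands=[
    [[1,0,0,0.03,0],[1,0,0,0.06,0],[1,0,0,0.08,0],[1,0,0,0.095,0],[1,0,0,0.105,0],[1,0,0,0.11,0],[1,0,0,0.11,0],[1,0,0,0.11,0]],
  ],
)

```text
clock: 12.1
tcp_pos: [0.5105, 0.2484, 0.1105]
orientation: [1.906, 2.497, -0.0]
contact_force: [-2.1, -0.9, 1.8]
grip_width: 0.0402
gripper_force: 80.7
```

Request:
play_rows(
  commands=[
    [[1,0,0,0.01,0],[1,0,0,0.02,0],[1,0,0,0.03,0],[1,0,0,0.035,0],[1,0,0,0.035,0],[1,0,0,0.035,0]],
  ],
)

```text
clock: 12.6
tcp_pos: [0.5108, 0.2486, 0.1037]
orientation: [1.906, 2.497, 0.001]
contact_force: [-2.5, -1.4, 6.5]
grip_width: 0.0403
gripper_force: 81.3
```

Request:
play_rows(
  commands=[
    [[1,0,0,0.01,0],[1,0,0,0.02,0],[1,0,0,0.025,0],[1,0,0,0.025,0],[1,0,0,0.025,0]],
  ],
)

```text
clock: 13.02
tcp_pos: [0.511, 0.2487, 0.1008]
orientation: [1.905, 2.496, 0.001]
contact_force: [-7.8, -6.0, 25.4]
grip_width: 0.0404
gripper_force: 83.7
```

The force jumped to 25 N, so the pad is at its stop. Holding.

Request:
play_rows(
  commands=[
    [[1,0,0,0,0],[1,0,0,0,0],[1,0,0,0,0],[1,0,0,0,0],[1,0,0,0,0],[1,0,0,0,0],[1,0,0,0,0],[1,0,0,0,0],[1,0,0,0,0],[1,0,0,0,0],[1,0,0,0,0],[1,0,0,0,0]],
  ],
)

```text
clock: 14.02
tcp_pos: [0.511, 0.2487, 0.1008]
orientation: [1.905, 2.496, 0.001]
contact_force: [-7.6, -5.0, 24.8]
grip_width: 0.0404
gripper_force: 83.7
```

Run:
```python
from h import *
T=pose(); print(T[:3,3].round(4),get_obs()['contact_force'].round(2))
s=viewer.grab_frame('scene'); q=viewer.grab_frame('side')
cv2.imwrite('pics/m6.png',np.hstack([cv2.resize(s['pixels'][200:300,400:500],(390,390)),cv2.resize(q['pixels'][210:310,190:290],(390,390))])[:,:,::-1])
for P in(s,q): print('exp base c',np.round(proj(P,[.510,.2466,.08]),1),[ (d['score'],d['rect']) for d in viewer.trace(P,'flux')[:1]])
```

```text
[0.511  0.2487 0.1008] [-7.56 -4.99 24.79]
exp base c [454.7 258.6] [(0.62, [443.0, 234.1, 459.1, 266.4])]
exp base c [236.6 269.8] [(0.68, [223.5, 236.8, 243.0, 273.8])]
```

View pics/m6.png

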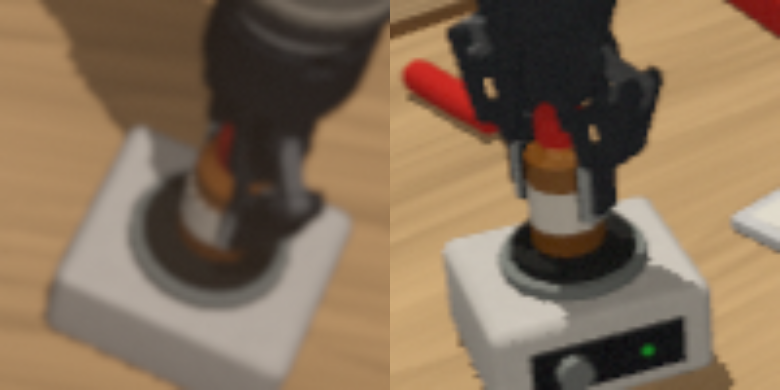

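Request:
play_rows(
  commands=[
    [[1,0,0,0,0],[1,0,0,0,0],[1,0,0,0,0],[1,0,0,0,0],[1,0,0,0,0],[1,0,0,0,0],[1,0,0,0,0],[1,0,0,0,0],[1,0,0,0,0],[1,0,0,0,0],[1,0,0,0,0],[1,0,0,0,0]],
  ],
)

```text
clock: 15.22
tcp_pos: [0.5109, 0.2488, 0.1008]
orientation: [1.905, 2.496, 0.001]
contact_force: [-7.9, -5.3, 25.7]
grip_width: 0.0404
gripper_force: 83.7
```

Request:
play_rows(
  commands=[
    [[1,0,0,0,0],[1,0,0,0,0],[1,0,0,0,0],[1,0,0,0,0],[1,0,0,0,0],[1,0,0,0,0]],
  ],
)

```text
clock: 15.72
tcp_pos: [0.5109, 0.2488, 0.1008]
orientation: [1.905, 2.496, 0.001]
contact_force: [-7.6, -4.3, 25.0]
grip_width: 0.0401
gripper_force: 83.7
```

The bottle sits upright in the middle of the sunken pad, at (570,250) in the right half, and has been held there about 2.7 s. Now I'll lift it and carry it to the panel.

Request:
play_rows(
  commands=[
    [[1,0,0,-0.03,0],[1,0,0,-0.08,0],[1,0,0,-0.16,0],[1,0,0,-0.25,0],[1,0,0,-0.33,0],[1,0,0,-0.38,0],[1,0,0,-0.4,0],[1,0,0,-0.4,0]],
  ],
)

```text
clock: 16.38
tcp_pos: [0.5111, 0.2486, 0.1789]
orientation: [1.906, 2.496, 0.002]
contact_force: [0.4, -0.8, -0.5]
grip_width: 0.0405
gripper_force: 80.9
```

Request:
play_rows(
  commands=[
    [[1,-0.05,-0.01,0,0],[1,-0.15,-0.04,0,0],[1,-0.3,-0.08,0,0],[1,-0.46,-0.13,0,0],[1,-0.62,-0.18,0,0],[1,-0.77,-0.23,0,0],[1,-0.88,-0.27,0,0],[1,-0.96,-0.3,0,0],[1,-1,-0.31,0,0],[1,-1,-0.31,0,0],[1,-1,-0.31,0,0]],
  ],
)

```text
clock: 17.3
tcp_pos: [0.5033, 0.0393, 0.1778]
orientation: [-1.906, -2.496, 0.0]
contact_force: [-0.0, 1.1, -0.7]
grip_width: 0.0407
gripper_force: 80.7
```

Run:
```python
from h import *
T=pose(); p=viewer.grab_frame('side'); print(T[:3].round(4),get_obs()['grip_width'])
for n in('scene','side','wrist'):
  p=viewer.grab_frame(n)
  for d in viewer.trace(p,'light_panel')[:1]:
    h=cv2.convexHull(np.argwhere(d['pixels'])[:,::-1].astype(np.int32)); r4=cv2.approxPolyDP(h,6,True)[:,0]
    X=np.array([ray(p,*x,.01,T)[:2] for x in r4]); print(n,d['score'],d['rect'],X.round(3).tolist(), X.mean(0))
for tgt in([.505,.0045,.131],): print('tool delta/0.2',(T[:3,:3].T@(np.array(tgt)-T[:3,3])/.2).round(3))
```

```text
[[-2.632e-01  9.647e-01 -7.000e-04  5.033e-01]
 [ 9.647e-01  2.632e-01  4.000e-04  3.930e-02]
 [ 6.000e-04 -6.000e-04 -1.000e+00  1.778e-01]] 0.03987057815966051
scene 0.87 [297.7, 229.2, 379.1, 283.5] [[0.43, 0.077], [0.558, 0.095], [0.575, -0.07], [0.453, -0.086]] [0.50408162 0.00407711]
side 0.62 [277.6, 244.2, 355.9, 285.1] [[0.447, -0.079], [0.42, 0.085], [0.546, 0.105], [0.572, -0.059]] [0.49620079 0.01320308]
wrist 0.98 [236.2, 159.7, 386.7, 300.7] [[0.554, 0.094], [0.568, -0.006], [0.445, -0.056], [0.428, 0.078]] [0.49879059 0.02735896]
tool delta/0.2 [-0.17  -0.037  0.234]
```

Request:
play_rows(
  commands=[
    [[1,-0.03,-0.01,0.03,0],[1,-0.08,-0.02,0.09,0],[1,-0.13,-0.04,0.15,0],[1,-0.16,-0.05,0.2,0],[1,-0.17,-0.05,0.225,0],[1,-0.17,-0.05,0.235,0],[1,-0.17,-0.05,0.235,0],[1,-0.17,-0.05,0.235,0]],
  ],
)

```text
clock: 18.32
tcp_pos: [0.5032, 0.0043, 0.1315]
orientation: [1.905, 2.498, 0.001]
contact_force: [-1.9, -0.7, -1.0]
grip_width: 0.0405
gripper_force: 80.7
```

Request:
play_rows(
  commands=[
    [[1,0,0,0,0],[1,0,0,0,0],[1,0,0,0,0],[1,0,0,0,0],[1,0,0,0,0],[1,0,0,0,0],[1,0,0,0,0],[1,0,0,0,0],[1,0,0,0,0],[1,0,0,0,0],[1,0,0,0,0],[1,0,0,0,0]],
  ],
)

```text
clock: 19.32
tcp_pos: [0.5029, 0.0037, 0.1313]
orientation: [1.906, 2.497, 0.0]
contact_force: [0.4, -0.2, -0.8]
grip_width: 0.0402
gripper_force: 80.7
```

Run:
```python
from h import *
T=pose(); print(T[:3,3].round(4),get_obs()['contact_force'].round(2))
q=viewer.grab_frame('side'); s=viewer.grab_frame('scene')
cv2.imwrite('pics/m7.png',np.hstack([cv2.resize(s['pixels'][160:310,260:410],(390,390)),cv2.resize(q['pixels'][160:310,240:390],(390,390))])[:,:,::-1])
b=T[:3,3]-[0,0,.021]
for P in(s,q): print('exp base,top',np.round(proj(P,b),1),np.round(proj(P,b+[0,0,.084]),1),[ (d['score'],d['rect']) for d in viewer.trace(P,'flux')[:1]])
```

```text
[0.5029 0.0037 0.1313] [ 0.42 -0.16 -0.84]
exp base,top [339.8 227.7] [340.1 202.8] [(0.58, [328.7, 210.2, 341.1, 233.4])]
exp base,top [318.1 225.6] [318.5 195. ] [(0.78, [307.0, 195.5, 324.7, 229.6])]
```

View pics/m7.png

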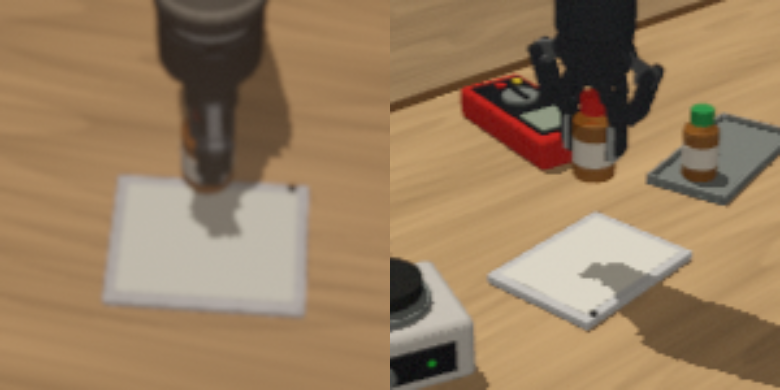

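The bottle hangs upright above the panel, at (593,140) in the right half. The pad has sprung back up and the green bottle is untouched at (700,150). I'll hold for over three seconds and hand in.

Request:
play_rows(
  commands=[
    [[1,0,0,0,0],[1,0,0,0,0],[1,0,0,0,0],[1,0,0,0,0],[1,0,0,0,0],[1,0,0,0,0],[1,0,0,0,0],[1,0,0,0,0],[1,0,0,0,0],[1,0,0,0,0],[1,0,0,0,0],[1,0,0,0,0]],
  ],
)

```text
clock: 20.52
tcp_pos: [0.5028, 0.0037, 0.1313]
orientation: [1.906, 2.497, -0.0]
contact_force: [-0.4, -0.2, -1.0]
grip_width: 0.0404
gripper_force: 80.7
```

Request:
play_rows(
  commands=[
    [[1,0,0,0,0],[1,0,0,0,0],[1,0,0,0,0],[1,0,0,0,0],[1,0,0,0,0],[1,0,0,0,0],[1,0,0,0,0],[1,0,0,0,0],[1,0,0,0,0],[1,0,0,0,0],[1,0,0,0,0],[1,0,0,0,0]],
  ],
)

```text
clock: 21.52
tcp_pos: [0.5028, 0.0037, 0.1313]
orientation: [1.906, 2.497, 0.0]
contact_force: [0.6, -0.1, -0.1]
grip_width: 0.0404
gripper_force: 80.7
```

Request:
play_rows(
  commands=[
    [[1,0,0,0,0],[1,0,0,0,0],[1,0,0,0,0],[1,0,0,0,0],[1,0,0,0,0],[1,0,0,0,0],[1,0,0,0,0],[1,0,0,0,0],[1,0,0,0,0],[1,0,0,0,0],[1,0,0,0,0],[1,0,0,0,0]],
  ],
)

```text
clock: 22.52
tcp_pos: [0.5029, 0.0036, 0.1313]
orientation: [1.906, 2.497, 0.0]
contact_force: [0.4, -1.1, -0.7]
grip_width: 0.0405
gripper_force: 80.7
```

```bash
python3 -c "
from bench import r
print(r.hand_in())"
```

```text
the job is handed in; nothing more can be done
None
```

I handed the job in at about 22.5 s on the robot's clock: the flux bottle was pressed on the mixer pad at about 25 N for 2.7 s, then held steady for over 4 s with its underside about 10 cm above the middle of the light panel, still gripped; no verdict was returned.

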